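# Turn the grater plate coarse side to the tray and seat it on its pins

### The job

Take the orange grater plate out of the grey drying rack, turn it round so that its coarse side (big raised teeth) faces the catch tray, and seat it fully home and upright in the white stand, its notches down over the three pins. Let go of it there, and leave the green slicer plate standing in the rack.

Things in the scene. Friction and masses are not known exactly. Their poses are not given: they have to be found in the camera images.
- grater_plate: Orange grater plate, loose, 0.22 kg, at first upright in either rack slot, about half a turn (within 27 degrees) off the stand's yaw. Panel 110 (y) x 10 (x) mm, 78 high, topped by a handle 74 (y) x 14 (x) mm, z 78 to 110. Origin: centre of the bottom edge; z up. -x: coarse side (dark, 18 big steel teeth); +x: fine side (bright, tiny dots). Pinch the handle from above across x, its 14 mm.
- grater_grip (a point): Grip point: centre of the orange plate's handle, 97 mm above the plate's bottom edge. With the TCP here the fingertips end level with the handle's lower end. Axes as the plate's.
- grater_wide_notch (a point): Middle of the wide notch at the orange plate's bottom edge, 19 mm to the plate's +y from its origin. The edge has two notches, 24 mm deep, right through the thickness: the wide one from y = +3 to +35 mm, a narrow one from y = -47 to -29 mm, so the plate goes down on the pins only one way round.
- stand: White stand, fixed, yaw within 0.25 rad of 0. Slab 8 mm thick, 120 mm wide (y), x -86 to +26 mm; origin under the slot's middle, on the work surface. Catch tray with a 21 mm high rim on the -x side, towards the robot. The slot runs along y: 12 mm wide up to 24 mm height, flared to about 30 mm at the mouth, 35 mm high. The seated plate has the stand's x, y and yaw, coarse side (-x) to the tray.
- stand_seat (a point): Middle of the slot's floor in the white stand, 8 mm above the work surface: where the plate's origin (bottom edge) belongs. Axes as the stand's. The wrong way round, the plate would ride on the pins 22 mm higher.
- stand_pair (a point): Slot floor midway between the pair of pins, 19 mm to the stand's +y: where the wide notch belongs. Three steel pins, 10 mm thick, tips tapered, tops 30 mm above the work surface, stand in the slot: a pair at y = +12 and +26 mm, a single one at y = -38 mm of the stand.
- slicer_plate: Green slicer plate, same shape and size as the orange one, two slanting blades a side; stands in the rack's other slot, 125 mm from the orange plate centre to centre along their width. Leave it. Origin: centre of its bottom edge.
- rack: Grey drying rack, fixed, 70 (x) x 245 (y) x 35 mm; origin on the work surface at its centre. Two slots in one line along y, at y = +62.5 and -62.5 mm, each like the stand's (12 mm wide, flared, floor 8 mm up) but without pins. Lift a plate 40 mm to clear it. Wall cabinets hang 0.62 m above the worktop beyond x = 0.54 m: lift 130 mm to pass over the other plate, not much more.

How it is judged (in metres and radians):
At the end, for the whole second after the job is handed in: The orange plate stands at rest in the white stand, coarse side to the tray: its bottom edge within 10 mm of the slot floor's height and 12 mm sideways of its place, the wide notch within 12 mm of the pair of pins, upright and in line with the stand within 10 degrees (horizontal distance between grater_plate and stand_seat below 0.012 m and horizontal distance between grater_wide_notch and stand_pair below 0.012 m and z of grater_plate in the frame of stand_seat between -0.006 and 0.01 m and angle between grater_plate's own z axis and vertical below 0.18 rad and angle between the x axis of grater_plate and the x axis of stand, either way round below 0.18 rad and linear speed of grater_plate below 0.02 m/s); the robot touches nothing.
It fails at once if the green slicer plate is knocked or moved (more than 30 mm) or tipped (distance of slicer_plate from where it was at the start of the episode above 0.03 m or angle between slicer_plate's own z axis and vertical above 0.35 rad).
It also fails if it takes over 38 s, if anything falls off the work surface, if the arm or the gripper's body presses on something with over 40 N, if the wrist force passes 120 N, or if a joint passes its speed limit or range.

### The arm

A 7-joint arm with a two-finger parallel gripper is mounted at the origin on a cart in front of the work surface, level with it; the furniture and walls round the work are solid. World frame = base frame: x ahead of the robot, y to its left, z up, the work surface at z = 0. Lengths are in m, angles in degrees, forces in N, time in s.
With the tool pointing down it reaches from about 0.425 to 0.875 m from the base axis. Payload 4.7 kg.
Tool frame: the origin (TCP) lies between the finger pads, 19 mm behind the fingertips; this is the grasp point; z points along the fingers, y is the line along which they close (so a half turn about z gives the same grasp; the last joint's range is limited). The gripper opens to 87 mm and grips with 3 to 60 N. Pads are 19 mm wide; open, the fingers measure 117 mm over their backs; the gripper's body (75 mm by 190 mm) begins 51 mm behind the grasp point.
Start: joints at [-69.895, 18.392, -4.016, 83.108, 1.295, 78.541, -3.26], TCP at [0.215, 0.613, 0.241] pointing down, gripper open.
Joint ranges: [-163.93, 163.93], [-17.29, 119.83], [-79.2, 71.16], [3.27, 140.29], [-89.18, 269.18], [5.43, 117.66], [-154.24, 154.24]. Speed limits (degrees/s): [147.25, 147.25, 180, 180, 180, 180, 180].

### API

Orientations are given as [roll, pitch, yaw] about the fixed x, y, z axes, in that order (R = Rz(yaw) Ry(pitch) Rx(roll)).
In Python, from cell import env gives the robot as it stands.
- The arm moves only by the tool step_arm, never from a script. Its argument "moves" is a list of rows, each an object with "dp": the shift along the tool's x, y, z in mm, a list of three; "dr": the turn, a rotation vector about the tool's x, y, z in rad, a list of three; "fingers": the closure, from 0 (fully open) to 1 (shut). In form: [{"dp": [dx, dy, dz], "dr": [ax, ay, az], "fingers": fingers}, ...]. A call has exactly 5 rows; each row shifts and turns the commanded pose from where the row before left it, along the tool's axes as they then stand; what a row does not reach is not made up. A row lasts 1/8 s, in which the tool goes at most 62.5 mm and 10.7 degrees, less where a joint would pass 70% of its speed; a pose out of reach is approached as far as the arm can. A call with a gripper value outside its range is refused whole. The fingers move at their own pace and stop on an object; "squeeze" is the grip in N (left out, the last holds). Time passes only in rows, so rows that do not move let the fingers close, or fill a call up. It gives the time, the measured TCP pose, the force, the opening and the grip force at its end, in the units of the state.
- env.get_obs(): the state, without advancing time (a new reading comes with each control period).
- env.read_camera(name): name is "scene" or "top"; returns the picture (384x512x3 uint8, red, green, blue); there is no depth.
- env.camera_model(name): a dict with "fx", "fy", "cx", "cy" (pixels), "R" (3x3) and "t" (3): a world point X has camera coordinates R X + t. Camera axes: x right, y down, z forward; pixel columns grow to the right and rows downward; lengths in m; the calibration is good to about 2 mm. A picture is of the moment at which its call begins. camera_model takes no time and is no camera call.
- env.sign_off(): hands the job in; it is judged then, once.
The state is a dict: "time_s": time; "qpos": joint angles; "joint_velocities": joint speeds; "effort": joint torques, N m; "tool_pos": TCP position; "tool_rot": TCP orientation; "force": force on the tool from outside, world axes, zero at the start; "wrist_torque": the same for the moment, N m; "grip_width": finger opening in m; "grasp_force": force on a finger pad.
Only numpy, scipy, OpenCV 4.12 (cv2) and the standard library are available. Lean on these libraries where they do the work, as an engineer would, in place of code of your own. Each camera call takes 0.05 s, during which the arm holds its last target. There are 200 camera calls.

## Working session

There is one attempt and no reset: what is moved stays moved. The work goes in short steps, Python scripts to look and compute and a tool call to move; the robot and the scene stay as the last step left them, time stands still between calls to the robot, and variables do not carry over. Pictures are saved under pics/ and viewed, at most 12 in all, crops included, and the job is handed in when it is done.

Besides the shell and the picture viewer there is one more tool, called after "Call:" as name(argument=value, ...), one argument or row to a line, values as JSON. step_arm: Moves the arm, as the interface text tells. Its arguments: {"type":"object","properties":{"moves":{"type":"array","items":{"type":"object","properties":{"dp":{"type":"array","items":{"type":"number"}},"dr":{"type":"array","items":{"type":"number"}},"fingers":{"type":"number"}}}},"squeeze":{"type":"number"}},"required":["moves"]}

```bash
ls; mkdir -p pics; python3 - <<'E'
from cell import env
import cv2
o=env.get_obs(); print(o)
for n in("scene","top"):
    im=env.read_camera(n); cv2.imwrite(f"pics/{n}0.png",im[...,::-1]); print(n,env.camera_model(n))
E
```

```text
pics
{'time_s': 0.0, 'qpos': array([-69.8947719 ,  18.43935706,  -4.01565047,  83.17579947,
         1.2943016 ,  78.54158131,  -3.26080694]), 'joint_velocities': array([-0.00487658,  0.10316901,  0.0010608 ,  0.00227896, -0.1001587 ,
        0.0809667 , -0.07588975]), 'effort': array([ 4.18418017e-05, -4.91277552e+01, -4.03557736e-01, -3.12530959e+01,
       -6.37645600e-02,  4.38608578e-02,  1.74302277e-04]), 'tool_pos': array([0.21467235, 0.61296462, 0.24015027]), 'tool_rot': array([-1.79888470e+02,  5.13205052e-03,  1.60703713e+02]), 'force': array([-0.8874814 , -0.64102169, -0.14205469]), 'wrist_torque': array([ 0.00888088, -0.02352579,  0.00065692]), 'grasp_force': 0.0, 'grip_width': 0.08737649380883007}
scene {'fx': 472.31543310352157, 'fy': 472.31543310352157, 'cx': 252.24679915899938, 'cy': 188.39139757499433, 'R': array([[ 0.72979056, -0.68366188, -0.00348851],
       [-0.50207834, -0.53247778, -0.68145782],
       [ 0.46402918,  0.49907299, -0.73184908]]), 't': array([-0.43850545,  0.22163746,  1.10975306])}
top {'fx': 400.66053968696923, 'fy': 400.66053968696923, 'cx': 255.30636271249864, 'cy': 185.1322094901581, 'R': array([[-0.02173344, -0.99967705, -0.01316998],
       [-0.99573184,  0.02282579, -0.08942643],
       [ 0.08969816,  0.01117023, -0.99590635]]), 't': array([-0.15331539,  0.48370017,  1.0491734 ])}
```

View pics/scene0.png

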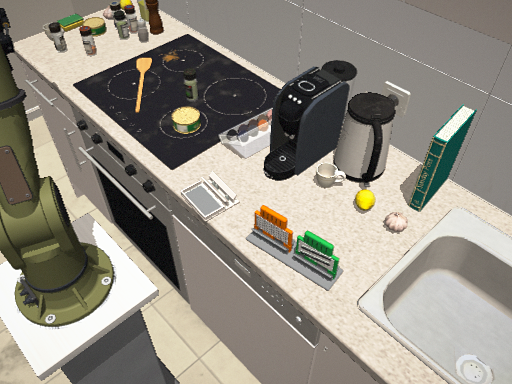

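View pics/top0.png

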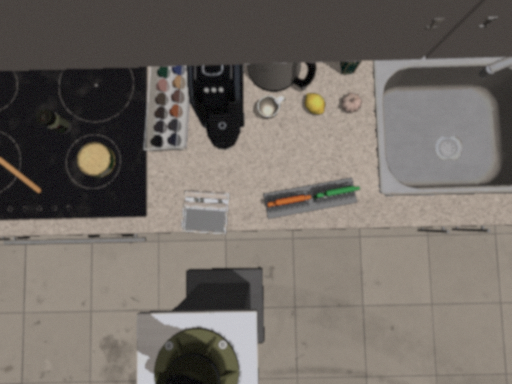

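The scene view shows the orange plate in the rack's left slot (scene ~272,228), with its fine side to the robot and the green plate to its right. The white stand is at ~(210,195). In the top view, orange is at (290,201), green at (337,192) and the stand at (206,212).

```bash
cat > h.py <<'E'
import numpy as np, cv2
from cell import env
def ray(n,px,z):
    m=env.camera_model(n);R=m["R"];C=-R.T@m["t"]
    px=np.atleast_2d(px).astype(float)
    d=np.c_[(px[:,0]-m["cx"])/m["fx"],(px[:,1]-m["cy"])/m["fy"],np.ones(len(px))]@R
    return C+d*((z-C[2])/d[:,2])[:,None]
def proj(n,X):
    m=env.camera_model(n);c=np.atleast_2d(X)@m["R"].T+m["t"]
    return np.c_[c[:,0]/c[:,2]*m["fx"]+m["cx"],c[:,1]/c[:,2]*m["fy"]+m["cy"]]
E
python3 - <<'E'
from h import *
for n in("scene","top"):
    m=env.camera_model(n);print(n,-m["R"].T@m["t"])
t=cv2.imread("pics/top0.png");s=cv2.imread("pics/scene0.png")
hs=cv2.cvtColor(t,cv2.COLOR_BGR2HSV)
P={}
for nm,lo,hi in(("or",(5,150,80),(20,255,255)),("gr",(45,120,60),(80,255,255))):
    k=cv2.inRange(hs,lo,hi);k[:170]=0;k[240:]=0;k[:,:180]=0;k[:,370:]=0
    ys,xs=np.nonzero(k);p=np.c_[xs,ys].astype(np.float32)
    r=cv2.minAreaRect(p);print(nm,len(p),p.mean(0),r)
    P[nm]=ray("top",p.mean(0),.11)[0];print(P[nm])
d=P["or"]-P["gr"];print("dist",np.linalg.norm(d),"yaw",np.degrees(np.arctan2(-d[0],d[1])))
A=cv2.resize(t[180:245,170:370],None,fx=4,fy=4,interpolation=cv2.INTER_CUBIC)
B=cv2.resize(s[165:290,175:350],None,fx=2.6,fy=2.6,interpolation=cv2.INTER_CUBIC)
B=cv2.copyMakeBorder(B,0,0,0,800-B.shape[1],cv2.BORDER_CONSTANT)
cv2.imwrite("pics/z1.png",np.vstack([A,B]));print(A.shape,B.shape)
E
```

```text
scene [-0.0836613  -0.73562021  0.96167861]
top [ 0.38419466 -0.17602622  1.08611487]
or 215 [288.52094 199.91162] ((288.38677978515625, 199.89620971679688), (5.958662986755371, 41.956356048583984), 79.3803482055664)
[ 0.43412402 -0.24517373  0.11      ]
gr 157 [337.2484 190.8726] ((336.3019104003906, 190.94337463378906), (4.914361000061035, 41.77206802368164), 79.3803482055664)
[ 0.45349448 -0.36439398  0.11      ]
dist 0.12078361875601631 yaw 9.228561888331328
(260, 800, 3) (325, 800, 3)
```

View pics/z1.png

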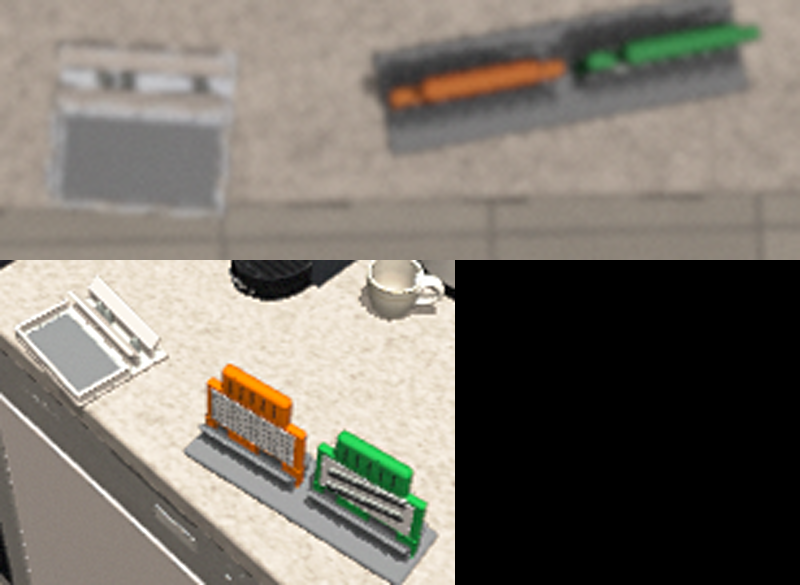

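The zoomed crop confirms that the orange plate's bright fine face points at the robot. The slot and pins show in the stand: the pair near z1 (107,79) and (128,80), the single at (200,86). Next I'll measure more finely.

```bash
python3 - <<'E'
from h import *
t=cv2.imread("pics/top0.png");s=cv2.imread("pics/scene0.png")
A=cv2.resize(t[188:238,178:233],None,fx=7,fy=7,interpolation=cv2.INTER_CUBIC)
B=cv2.resize(s[172:225,178:243],None,fx=6,fy=6,interpolation=cv2.INTER_CUBIC)
h=max(A.shape[0],B.shape[0]);f=lambda q:cv2.copyMakeBorder(q,0,h-q.shape[0],0,0,cv2.BORDER_CONSTANT)
cv2.imwrite("pics/z2.png",np.hstack([f(A),f(B)]));print(A.shape,B.shape)
# handles in top view: weighted centre line
hs=cv2.cvtColor(t,cv2.COLOR_BGR2HSV)
for nm,lo,hi,c0 in(("or",(5,110,60),(22,255,255),None),("gr",(45,90,40),(85,255,255),None)):
    k=cv2.inRange(hs,lo,hi);k[:170]=0;k[240:]=0;k[:,:180]=0;k[:,370:]=0
    ys,xs=np.nonzero(k)
    cols=np.arange(xs.min(),xs.max()+1)
    w=[(ys[xs==c]).size for c in cols];r=[ys[xs==c].mean() for c in cols]
    print(nm,cols[0],[f"{a}:{b:.1f}" for a,b in zip(w,r)])
E
```

```text
(350, 385, 3) (318, 390, 3)
or 267 ['3:204.0', '5:204.0', '5:204.0', '6:203.5', '6:203.5', '6:203.5', '5:203.0', '5:203.0', '6:202.5', '7:202.0', '7:202.0', '7:202.0', '8:201.5', '7:201.0', '7:201.0', '7:201.0', '7:201.0', '7:201.0', '8:200.5', '7:200.0', '7:200.0', '7:200.0', '7:200.0', '7:200.0', '7:199.0', '7:199.0', '7:199.0', '7:199.0', '7:199.0', '6:198.5', '7:198.0', '7:198.0', '7:198.0', '7:198.0', '7:198.0', '7:198.0', '6:197.5', '6:197.5', '5:197.0', '5:197.0', '5:197.0', '5:197.0', '4:196.5', '4:196.5']
gr 314 ['2:196.5', '3:196.0', '4:195.5', '5:195.0', '5:195.0', '5:195.0', '4:194.5', '4:194.5', '4:194.5', '3:194.0', '2:193.5', '3:193.0', '4:192.5', '6:192.5', '6:192.5', '6:192.5', '6:192.5', '6:191.5', '6:191.5', '6:191.5', '6:191.5', '6:191.5', '6:190.5', '6:190.5', '6:190.5', '6:190.5', '6:190.5', '5:190.0', '6:189.5', '6:189.5', '6:189.5', '6:189.5', '6:189.5', '6:188.5', '6:188.5', '6:188.5', '6:188.5', '6:188.5', '5:188.0', '4:188.5', '3:188.0', '3:188.0', '3:188.0', '2:187.5', '2:187.5']
```

View pics/z2.png

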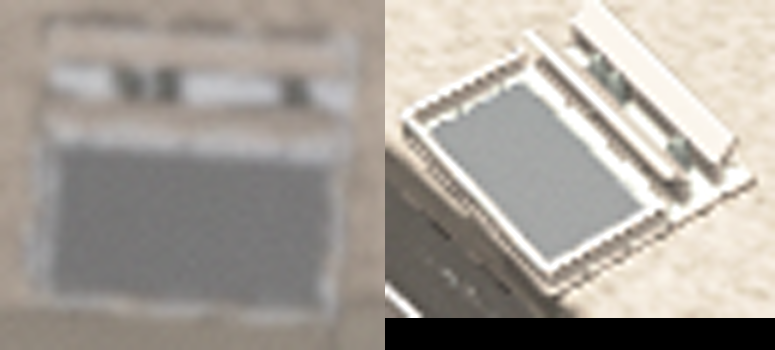

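The stand crop shows the pin tops in the top view at about z2 (129,85), (167,86) and (293,94). The slab's +x/-y corner is at (757,183) in the scene half. I'll turn these into poses.

```bash
python3 - <<'E'
from h import *
T=lambda p:(np.array(p)+.5)/7-.5+[178,188]
S=lambda p:(np.array(p)-[385,0]+.5)/6-.5+[178,172]
pt=ray("top",T([(129,85),(167,86),(293,94)]),.027);print("pins top",pt.round(4))
ps=ray("scene",S([(598,62),(618,85),(680,148)]),.028);print("pins scene",ps.round(4))
g=ray("top",T([(60,150),(335,160),(325,305),(50,292)]),.008)
for a,b in((0,1),(3,2)):
    d=g[a]-g[b];print("tray yaw",np.degrees(np.arctan2(-d[0],d[1])))
for a,b in((1,2),(0,3)):
    d=g[a]-g[b];print("tray side yaw",np.degrees(np.arctan2(d[1],d[0])))
print("tray",g.round(4))
print("corner +26,-60:",ray("scene",S([(757,183)]),.008).round(4),"corner -86,-60",ray("scene",S([(553,270)]),.021).round(4),"corner -86 60",ray("scene",S([(403,120)]),.021).round(4))
for p,nm in((pt,"top"),(ps,"scene")):
    d=(p[0]+p[1])/2-p[2];yaw=np.arctan2(-d[0],d[1]);c=(p[0]+p[1])/2-np.array([-np.sin(yaw),np.cos(yaw),0])*.019
    print(nm,"len",np.linalg.norm(d),"yaw",np.degrees(yaw),"origin",c)
# plate
c=np.arange(279,303)
def line(c0,rs):
    p=np.polyfit(np.arange(len(rs))+c0,rs,1);return p
o=line(277,[202,202,201.5,201,201,201,201,201,200.5,200,200,200,200,200,199,199,199,199,199,198.5,198,198,198,198,198])
q=line(327,[192.5,192.5,192.5,192.5,191.5,191.5,191.5,191.5,191.5,190.5,190.5,190.5,190.5,190.5,190,189.5,189.5,189.5,189.5,189.5,188.5,188.5,188.5])
def P(l,c,z):return ray("top",[(c,np.polyval(l,c))],z)[0]
for nm,l,a,b in(("or",o,267,310),("gr",q,314,358)):
    e1=P(l,a-.5,.086);e2=P(l,b+.5,.086);h=P(l,(a+b)/2,.116);d=e1-e2
    print(nm,"len",np.linalg.norm(d),"yaw",np.degrees(np.arctan2(-d[0],d[1])),"ends mid",(e1+e2)/2,"handle x",h)
E
```

```text
pins top [[ 0.4444 -0.0061  0.027 ]
 [ 0.4437 -0.0205  0.027 ]
 [ 0.4396 -0.0682  0.027 ]]
pins scene [[ 0.4469 -0.0077  0.028 ]
 [ 0.4442 -0.025   0.028 ]
 [ 0.4394 -0.0732  0.028 ]]
tray yaw -3.3418562542127352
tray yaw -3.9126090470176864
tray side yaw -4.820484012886897
tray side yaw -4.405440926100038
tray [[ 0.421   0.0237  0.008 ]
 [ 0.4149 -0.0821  0.008 ]
 [ 0.3596 -0.0775  0.008 ]
 [ 0.3668  0.0279  0.008 ]]
corner +26,-60: [[ 0.4619 -0.0986  0.008 ]] corner -86,-60 [[ 0.3573 -0.0841  0.021 ]] corner -86 60 [[0.3636 0.0303 0.021 ]]
top len 0.05509643639855339 yaw -4.6336480843148 origin [ 0.44250221 -0.03226365  0.027     ]
scene len 0.057206649641040414 yaw -6.136211526251795 origin [ 0.44353389 -0.03523614  0.028     ]
or len 0.1115044371739158 yaw 8.688990539652998 ends mid [ 0.43546317 -0.24683259  0.086     ] handle x [ 0.43392415 -0.24470117  0.116     ]
gr len 0.11444298175077018 yaw 9.489301260688922 ends mid [ 0.45508832 -0.36592253  0.086     ] handle x [ 0.45295978 -0.36021448  0.116     ]
```

```bash
cat > plan.py <<'E'
from h import *
from scipy.spatial.transform import Rotation as Ro
def plan(wps,n,dyaw,start=None,pr=True):
    """wps: world TCP waypoints; n rows; dyaw total world yaw (deg). Prints rounded rows."""
    o=env.get_obs();p=np.array(start[0] if start else o["tool_pos"]);R=Ro.from_euler("xyz",start[1] if start else o["tool_rot"],degrees=True)
    W=np.vstack([p,wps]);L=np.r_[0,np.cumsum(np.linalg.norm(np.diff(W,axis=0),axis=1)+1e-9)]
    done=0;tot=-np.radians(dyaw)
    for i in range(1,n+1):
        s=i/n*L[-1];t=np.array([np.interp(s,L,W[:,k]) for k in range(3)])
        dp=np.round(R.inv().apply(t-p)*1000,0 if n>3 else 1);dr=round(tot*i/n-done,2 if n>3 else 3);done+=dr
        p=p+R.apply(dp/1000);R=R*Ro.from_rotvec([0,0,dr])
        print(f'{{"dp":{[int(v) if v==int(v) else float(v) for v in dp]},"dr":[0,0,{dr}]}}')
        if i%5==0:print()
    print("end",p.round(4),R.as_euler("xyz",degrees=True).round(1))
E
python3 - <<'E'
from plan import *
plan([(.40,.35,.24),(.47,0,.24),(.4345,-.246,.19)],25,-241.5)
E
```

```text
{"dp":[-30, -22, 0],"dr":[0,0,0.17]}
{"dp":[-34, -16, 0],"dr":[0,0,0.17]}
{"dp":[-36, -10, 0],"dr":[0,0,0.17]}
{"dp":[-37, -4, 0],"dr":[0,0,0.16]}
{"dp":[-37, 1, 0],"dr":[0,0,0.17]}

{"dp":[-36, 9, 0],"dr":[0,0,0.17]}
{"dp":[-35, 14, 1],"dr":[0,0,0.17]}
{"dp":[-32, 20, 0],"dr":[0,0,0.17]}
{"dp":[-30, 19, 0],"dr":[0,0,0.17]}
{"dp":[-33, 18, 0],"dr":[0,0,0.17]}

{"dp":[-30, 23, 0],"dr":[0,0,0.16]}
{"dp":[-26, 27, 0],"dr":[0,0,0.17]}
{"dp":[-20, 31, 0],"dr":[0,0,0.17]}
{"dp":[-15, 34, 0],"dr":[0,0,0.17]}
{"dp":[-10, 36, 0],"dr":[0,0,0.17]}

{"dp":[-3, 37, 0],"dr":[0,0,0.17]}
{"dp":[4, 37, 0],"dr":[0,0,0.17]}
{"dp":[10, 36, 0],"dr":[0,0,0.16]}
{"dp":[5, 36, 6],"dr":[0,0,0.17]}
{"dp":[9, 36, 8],"dr":[0,0,0.17]}

{"dp":[15, 33, 7],"dr":[0,0,0.17]}
{"dp":[20, 30, 7],"dr":[0,0,0.17]}
{"dp":[26, 26, 8],"dr":[0,0,0.17]}
{"dp":[29, 22, 7],"dr":[0,0,0.17]}
{"dp":[33, 17, 8],"dr":[0,0,0.16]}

end [ 0.4344 -0.2463  0.1896] [ 1.80e+02 -1.00e-01 -8.05e+01]
```

Call:
step_arm(
  moves=[
    {"dp": [-30,-22,0],"dr": [0,0,0.17],"fingers": 0},
    {"dp": [-34,-16,0],"dr": [0,0,0.17],"fingers": 0},
    {"dp": [-36,-10,0],"dr": [0,0,0.17],"fingers": 0},
    {"dp": [-37,-4,0],"dr": [0,0,0.16],"fingers": 0},
    {"dp": [-37,1,0],"dr": [0,0,0.17],"fingers": 0},
  ],
)

```text
time_s: 0.72
tool_pos: [0.3223, 0.4595, 0.2408]
tool_rot: [-180.0, 0.0, 112.3]
force: [0.4, -0.3, 0.1]
grip_width: 0.0869
grasp_force: 0.0
```

Call:
step_arm(
  moves=[
    {"dp": [-36,9,0],"dr": [0,0,0.17],"fingers": 0},
    {"dp": [-35,14,1],"dr": [0,0,0.17],"fingers": 0},
    {"dp": [-32,20,0],"dr": [0,0,0.17],"fingers": 0},
    {"dp": [-30,19,0],"dr": [0,0,0.17],"fingers": 0},
    {"dp": [-33,18,0],"dr": [0,0,0.17],"fingers": 0},
  ],
)

```text
time_s: 1.35
tool_pos: [0.4109, 0.2992, 0.2398]
tool_rot: [180.0, 0.0, 63.5]
force: [0.4, -0.4, 0.4]
grip_width: 0.0867
grasp_force: 0.0
```

Tracking well.

Call:
step_arm(
  moves=[
    {"dp": [-30,23,0],"dr": [0,0,0.16],"fingers": 0},
    {"dp": [-26,27,0],"dr": [0,0,0.17],"fingers": 0},
    {"dp": [-20,31,0],"dr": [0,0,0.17],"fingers": 0},
    {"dp": [-15,34,0],"dr": [0,0,0.17],"fingers": 0},
    {"dp": [-10,36,0],"dr": [0,0,0.17],"fingers": 0},
  ],
)

```text
time_s: 1.98
tool_pos: [0.4463, 0.116, 0.24]
tool_rot: [-180.0, 0.0, 15.4]
force: [0.3, 0.5, -0.4]
grip_width: 0.0873
grasp_force: 0.0
```

Call:
step_arm(
  moves=[
    {"dp": [-3,37,0],"dr": [0,0,0.17],"fingers": 0},
    {"dp": [4,37,0],"dr": [0,0,0.17],"fingers": 0},
    {"dp": [10,36,0],"dr": [0,0,0.16],"fingers": 0},
    {"dp": [5,36,6],"dr": [0,0,0.17],"fingers": 0},
    {"dp": [9,36,8],"dr": [0,0,0.17],"fingers": 0},
  ],
)

```text
time_s: 2.6
tool_pos: [0.4601, -0.0662, 0.2259]
tool_rot: [-180.0, -0.0, -32.7]
force: [-0.8, 0.1, 0.7]
grip_width: 0.0868
grasp_force: 0.0
```

Call:
step_arm(
  moves=[
    {"dp": [15,33,7],"dr": [0,0,0.17],"fingers": 0},
    {"dp": [20,30,7],"dr": [0,0,0.17],"fingers": 0},
    {"dp": [26,26,8],"dr": [0,0,0.17],"fingers": 0},
    {"dp": [29,22,7],"dr": [0,0,0.17],"fingers": 0},
    {"dp": [33,17,8],"dr": [0,0,0.16],"fingers": 0},
  ],
)

```text
time_s: 3.22
tool_pos: [0.4341, -0.2466, 0.1889]
tool_rot: [-180.0, 0.0, -80.8]
force: [0.2, 0.4, 0.2]
grip_width: 0.087
grasp_force: 0.0
```

```bash
python3 - <<'E'
from plan import *
o=env.get_obs();print(o["qpos"].round(1),o["tool_pos"],o["tool_rot"])
plan([(.4345,-.246,.105)],5,-80.8-o["tool_rot"][2])
im=env.read_camera("scene");cv2.imwrite("pics/s1.png",cv2.resize(im[130:330,150:400,::-1],None,fx=3,fy=3))
E
```

```text
[ -19.4    1.2   47.   109.6   -1.    69.6 -142.8] [ 0.43410929 -0.24663586  0.18886972] [-1.79983952e+02  2.66391758e-02 -8.08015199e+01]
{"dp":[0, 0, 17],"dr":[0,0,-0.0]}
{"dp":[0, 0, 17],"dr":[0,0,-0.0]}
{"dp":[0, 0, 16],"dr":[0,0,-0.0]}
{"dp":[0, 0, 17],"dr":[0,0,-0.0]}
{"dp":[-1, 0, 17],"dr":[0,0,-0.0]}

end [ 0.434  -0.2456  0.1049] [-180.     0.   -80.8]
```

View pics/s1.png

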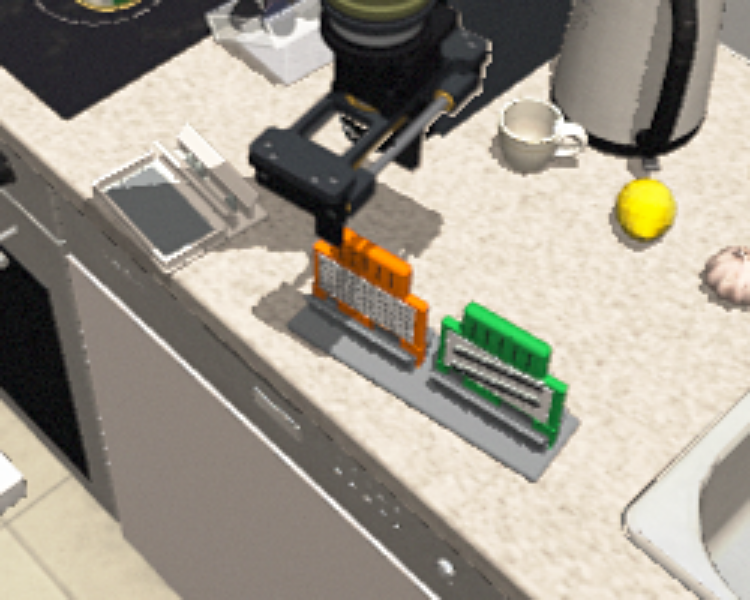

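The gripper hovers over the handle, with its fingers on either side. Before going down I'll check the handle ends against the scene view.

```bash
python3 - <<'E'
from h import *
e=ray("scene",[(260.8,205.8),(287.3,217.3)],.117);print(e,e.mean(0)+.007*np.array([np.cos(.16),np.sin(.16),0]))
E
```

```text
[[ 0.42819116 -0.21447664  0.117     ]
 [ 0.44843803 -0.28180542  0.117     ]] [ 0.44522518 -0.2470258   0.117     ]
```

Call:
step_arm(
  moves=[
    {"dp": [0,0,17],"dr": [0,0,0],"fingers": 0},
    {"dp": [0,0,17],"dr": [0,0,0],"fingers": 0},
    {"dp": [0,0,17],"dr": [0,0,0],"fingers": 0.3},
    {"dp": [0,0,17],"dr": [0,0,0],"fingers": 0.5},
    {"dp": [0,0,16],"dr": [0,0,0],"fingers": 0.6},
  ],
  squeeze=10,
)

```text
time_s: 3.9
tool_pos: [0.4345, -0.2452, 0.1039]
tool_rot: [180.0, 0.0, -80.5]
force: [-0.7, 0.9, -0.1]
grip_width: 0.0646
grasp_force: 0.0
```

```bash
python3 - <<'E'
from plan import *
o=env.get_obs();print(o["tool_pos"],o["tool_rot"],o["grip_width"],o["force"])
im=env.read_camera("top");cv2.imwrite("pics/t2.png",cv2.resize(im[170:240,240:370,::-1],None,fx=6,fy=6,interpolation=cv2.INTER_CUBIC))
E
```

```text
[ 0.4345176  -0.24523907  0.10392058] [ 1.79978515e+02  1.67675737e-02 -8.04614647e+01] 0.06461449405095097 [-0.65108246  0.89621729 -0.05952156]
```

View pics/t2.png

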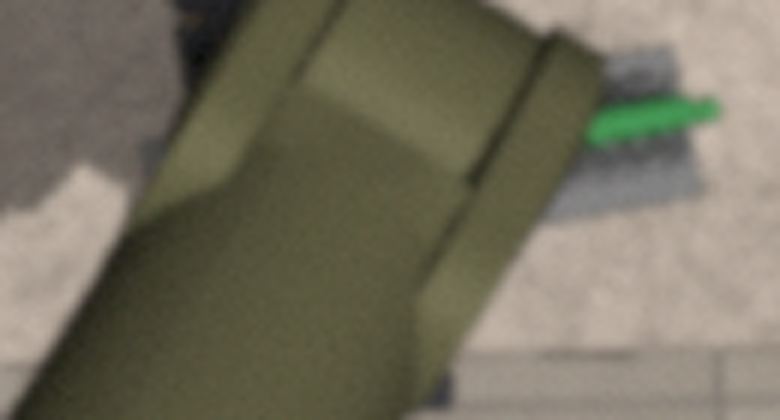

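The arm hides the plate in the top view, so I'll close gently and watch the forces.

Call:
step_arm(
  moves=[
    {"dp": [0,0,0],"dr": [0,0,0],"fingers": 0.8},
    {"dp": [0,0,0],"dr": [0,0,0],"fingers": 1},
    {"dp": [0,0,0],"dr": [0,0,0],"fingers": 1},
    {"dp": [0,0,0],"dr": [0,0,0],"fingers": 1},
    {"dp": [0,0,0],"dr": [0,0,0],"fingers": 1},
  ],
  squeeze=10,
)

```text
time_s: 4.58
tool_pos: [0.4348, -0.2457, 0.1055]
tool_rot: [-180.0, -0.0, -80.5]
force: [0.2, 0.2, 1.1]
grip_width: 0.0138
grasp_force: 10.0
```

Call:
step_arm(
  moves=[
    {"dp": [0,0,0],"dr": [0,0,0],"fingers": 1},
    {"dp": [0,0,-15],"dr": [0,0,0],"fingers": 1},
    {"dp": [0,0,-25],"dr": [0,0,0],"fingers": 1},
    {"dp": [0,0,-25],"dr": [0,0,0],"fingers": 1},
    {"dp": [0,0,-25],"dr": [0,0,0],"fingers": 1},
  ],
  squeeze=35,
)

```text
time_s: 5.2
tool_pos: [0.4339, -0.2459, 0.1965]
tool_rot: [180.0, 0.0, -80.5]
force: [0.3, -0.0, -2.6]
grip_width: 0.0138
grasp_force: 35.0
```

```bash
python3 - <<'E'
from plan import *
o=env.get_obs();print(o["tool_pos"],o["tool_rot"],o["grip_width"],o["force"])
im=env.read_camera("scene");cv2.imwrite("pics/s2.png",cv2.resize(im[120:300,180:380,::-1],None,fx=3.3,fy=3.3))
plan([(.4428,-.0335,.195)],20,85.7+360-o["tool_rot"][2]-360)
E
```

```text
[ 0.43393832 -0.24586841  0.1964826 ] [ 1.79971098e+02  1.39036363e-02 -8.05362062e+01] 0.013751659210973714 [ 0.27429012 -0.03352304 -2.60220716]
{"dp":[-10, -2, 0],"dr":[0,0,-0.15]}
{"dp":[-10, -4, 0],"dr":[0,0,-0.14]}
{"dp":[-10, -5, 1],"dr":[0,0,-0.15]}
{"dp":[-9, -6, 0],"dr":[0,0,-0.14]}
{"dp":[-7, -8, 0],"dr":[0,0,-0.15]}

{"dp":[-7, -8, 0],"dr":[0,0,-0.14]}
{"dp":[-5, -10, 1],"dr":[0,0,-0.15]}
{"dp":[-3, -9, 0],"dr":[0,0,-0.14]}
{"dp":[-3, -11, 0],"dr":[0,0,-0.15]}
{"dp":[0, -11, 0],"dr":[0,0,-0.14]}

{"dp":[0, -10, 0],"dr":[0,0,-0.15]}
{"dp":[3, -11, 1],"dr":[0,0,-0.14]}
{"dp":[4, -10, 0],"dr":[0,0,-0.15]}
{"dp":[5, -9, 0],"dr":[0,0,-0.14]}
{"dp":[6, -8, 0],"dr":[0,0,-0.15]}

{"dp":[8, -8, 1],"dr":[0,0,-0.14]}
{"dp":[9, -6, 0],"dr":[0,0,-0.15]}
{"dp":[9, -5, 0],"dr":[0,0,-0.14]}
{"dp":[10, -3, 0],"dr":[0,0,-0.15]}
{"dp":[11, -2, 1],"dr":[0,0,-0.14]}

end [ 0.443  -0.0334  0.1945] [179.7   0.   85.6]
```

View pics/s2.png

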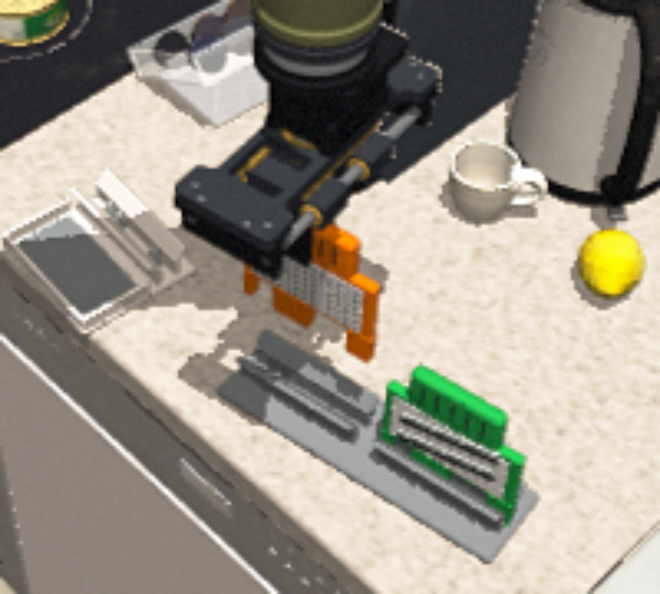

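The plate is held upright and clear of the rack, with its lower right corner at s2 (372,358). The green plate hasn't moved. Now I'll turn it while carrying it over.

Call:
step_arm(
  moves=[
    {"dp": [-10,-2,0],"dr": [0,0,-0.15],"fingers": 1},
    {"dp": [-10,-4,0],"dr": [0,0,-0.14],"fingers": 1},
    {"dp": [-10,-5,0],"dr": [0,0,-0.15],"fingers": 1},
    {"dp": [-9,-6,0],"dr": [0,0,-0.14],"fingers": 1},
    {"dp": [-7,-8,0],"dr": [0,0,-0.15],"fingers": 1},
  ],
)

```text
time_s: 5.88
tool_pos: [0.4359, -0.192, 0.195]
tool_rot: [180.0, 0.0, -38.4]
force: [-0.1, 0.3, -2.8]
grip_width: 0.014
grasp_force: 35.0
```

Call:
step_arm(
  moves=[
    {"dp": [-7,-8,0],"dr": [0,0,-0.14],"fingers": 1},
    {"dp": [-5,-10,0],"dr": [0,0,-0.15],"fingers": 1},
    {"dp": [-3,-9,0],"dr": [0,0,-0.14],"fingers": 1},
    {"dp": [-3,-11,0],"dr": [0,0,-0.15],"fingers": 1},
    {"dp": [0,-11,0],"dr": [0,0,-0.14],"fingers": 1},
  ],
)

```text
time_s: 6.5
tool_pos: [0.4377, -0.1385, 0.1949]
tool_rot: [-180.0, 0.1, 2.8]
force: [0.5, 0.4, -3.0]
grip_width: 0.014
grasp_force: 35.0
```

Call:
step_arm(
  moves=[
    {"dp": [0,-10,0],"dr": [0,0,-0.15],"fingers": 1},
    {"dp": [3,-11,0],"dr": [0,0,-0.14],"fingers": 1},
    {"dp": [4,-10,0],"dr": [0,0,-0.15],"fingers": 1},
    {"dp": [5,-9,0],"dr": [0,0,-0.14],"fingers": 1},
    {"dp": [6,-8,0],"dr": [0,0,-0.15],"fingers": 1},
  ],
)

```text
time_s: 7.12
tool_pos: [0.4391, -0.0862, 0.195]
tool_rot: [-180.0, 0.0, 44.7]
force: [-0.0, -0.0, -1.9]
grip_width: 0.0139
grasp_force: 35.0
```

Call:
step_arm(
  moves=[
    {"dp": [8,-8,0],"dr": [0,0,-0.14],"fingers": 1},
    {"dp": [9,-6,0],"dr": [0,0,-0.15],"fingers": 1},
    {"dp": [9,-5,0],"dr": [0,0,-0.14],"fingers": 1},
    {"dp": [10,-3,0],"dr": [0,0,-0.15],"fingers": 1},
    {"dp": [11,-2,0],"dr": [0,0,-0.14],"fingers": 1},
  ],
)

```text
time_s: 7.75
tool_pos: [0.4412, -0.0323, 0.195]
tool_rot: [-180.0, 0.0, 85.9]
force: [-0.7, -0.6, -2.4]
grip_width: 0.0138
grasp_force: 35.0
```

```bash
python3 - <<'E'
from plan import *
o=env.get_obs();print(o["time_s"],o["qpos"].round(1),o["tool_pos"],o["tool_rot"],o["grip_width"],o["force"])
c=ray("scene",[(292.7,228.5)],.0995)[0]; y=np.radians(9.4)
print("corner before:",c,"expected",np.array([.4339,-.2459])+.055*np.array([np.sin(y),-np.cos(y)])-.005*np.array([np.cos(y),np.sin(y)]))
im=env.read_camera("scene");cv2.imwrite("pics/s3r.png",im[...,::-1]);cv2.imwrite("pics/s3.png",cv2.resize(im[110:235,165:295,::-1],None,fx=4.6,fy=4.6,interpolation=cv2.INTER_CUBIC))
E
```

```text
7.75 [-41.6  -8.8  39.4 115.8   5.9  71.2  -8.6] [ 0.44115563 -0.03229932  0.19498884] [-1.79959239e+02  1.61358569e-02  8.58893756e+01] 0.013820465158719802 [-0.66002621 -0.62589747 -2.41386365]
corner before: [ 0.44443789 -0.30421183  0.0995    ] expected [ 0.43795007 -0.3009781 ]
```

View pics/s3.png

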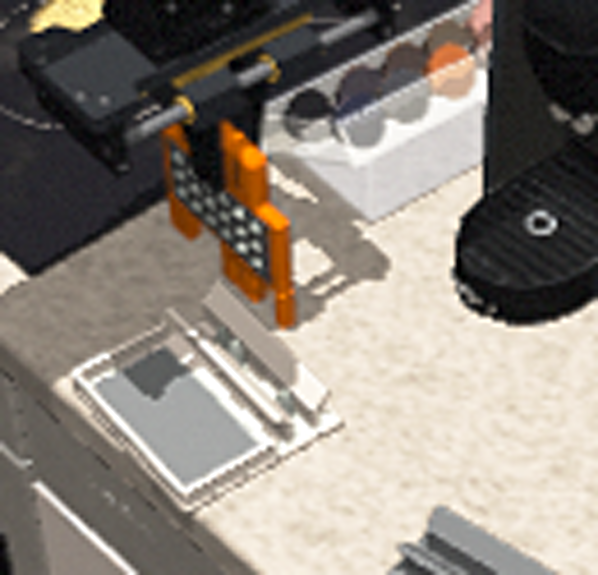

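The dark coarse face now points at the tray, the wide notch is on the +y side, and the plate hangs square over the slot. Its lower −y end is at s3 (277–296, 320–326). I'll check its offset from the TCP.

```bash
python3 - <<'E'
from h import *
o=env.get_obs();S=lambda p:(np.array(p,float)+.5)/4.6-.5+[165,110]
y=np.radians(o["tool_rot"][2]-90);R=np.array([[np.cos(y),-np.sin(y)],[np.sin(y),np.cos(y)]]);p=o["tool_pos"]
for nm,px,l,z in(("front R bottom",(277,321),(-5,-55),-.097),("back R bottom",(295,327),(5,-55),-.097),("R shoulder back top",(290,212),(5,-55),-.019),("handle R front top",(243,161),(-7,-37),.013),("handle R back top",(268,152),(7,-37),.013),("wide notch -y wall bottom",(223,273),(-5,3),-.097),("mid bottom R",(250,297),(-5,-29),-.097),("left bottom in",(192,239),(-5,35),-.097)):
    w=np.r_[p[:2]+R@(np.array(l)/1000),p[2]+z]
    m=ray("scene",[S(px)],p[2]+z)[0]
    print(nm,"exp px",((proj("scene",w)[0]-[165,110]+.5)*4.6-.5).round(0),px,"err mm in plate axes",(R.T@(m-w)[:2]*1000).round(1))
E
```

```text
front R bottom exp px [285. 332.] (277, 321) err mm in plate axes [1.4 9.3]
back R bottom exp px [299. 323.] (295, 327) err mm in plate axes [-3.7 -0.7]
R shoulder back top exp px [294. 220.] (290, 212) err mm in plate axes [2.3 6.3]
handle R front top exp px [252. 167.] (243, 161) err mm in plate axes [-0.8  6.6]
handle R back top exp px [273. 155.] (268, 152) err mm in plate axes [-0.5  3.9]
wide notch -y wall bottom exp px [223. 274.] (223, 273) err mm in plate axes [0.7 0.8]
mid bottom R exp px [257. 306.] (250, 297) err mm in plate axes [1.1 7.8]
left bottom in exp px [190. 244.] (192, 239) err mm in plate axes [3.3 2.6]
```

Call:
step_arm(
  moves=[
    {"dp": [-1,1,12],"dr": [0,0,0],"fingers": 1},
    {"dp": [-1,1,12],"dr": [0,0,0],"fingers": 1},
    {"dp": [-1,0,12],"dr": [0,0,0],"fingers": 1},
    {"dp": [0,0,12],"dr": [0,0,0],"fingers": 1},
    {"dp": [0,0,0],"dr": [0,0,0],"fingers": 1},
  ],
)

```text
time_s: 8.43
tool_pos: [0.4425, -0.0356, 0.146]
tool_rot: [-179.9, 0.1, 85.6]
force: [0.8, 0.4, -2.7]
grip_width: 0.0138
grasp_force: 35.0
```

```bash
python3 - <<'E'
from h import *
o=env.get_obs();print(o["time_s"],o["tool_pos"],o["tool_rot"],o["force"])
im=env.read_camera("scene")[...,::-1];t=env.read_camera("top")[...,::-1]
a=cv2.resize(im[145:220,185:250],None,fx=8,fy=8,interpolation=cv2.INTER_CUBIC)
b=cv2.resize(t[185:240,180:235],None,fx=5,fy=5,interpolation=cv2.INTER_CUBIC)
b=cv2.copyMakeBorder(b,0,600-b.shape[0],0,0,cv2.BORDER_CONSTANT)
cv2.imwrite("pics/s4.png",np.hstack([a,b]))
E
```

```text
8.425 [ 0.44245527 -0.03563107  0.14602688] [-1.79862737e+02  5.24700379e-02  8.56057804e+01] [ 0.79921603  0.3790063  -2.66274027]
```

View pics/s4.png

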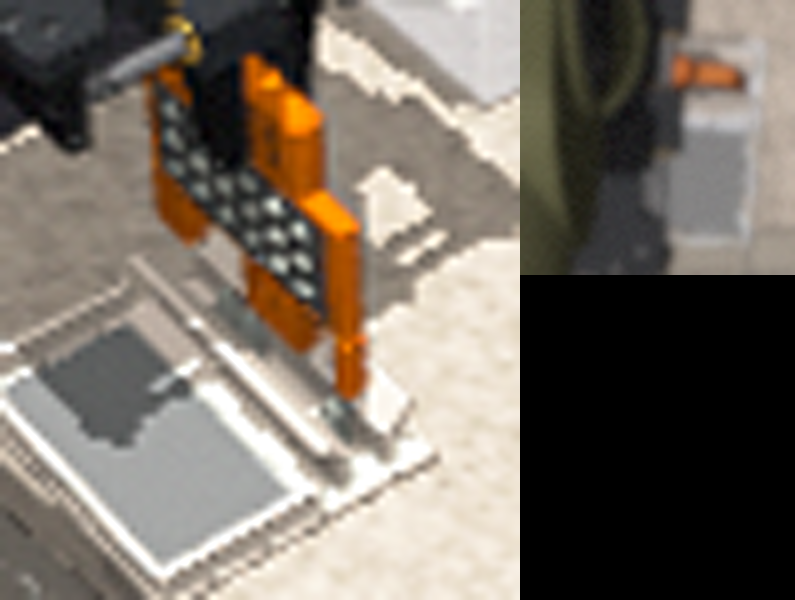

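The plate hangs just above the slot, with coarse teeth to the tray. The single pin is visible at s4 (335,408) and the lower −y end of the plate at about (338–365, 390–400). The top view (right) shows the panel's −y end at about s4 (745,75), close to the stand's −y edge.

```bash
python3 - <<'E'
from h import *
o=env.get_obs();S=lambda p:(np.array(p,float)+.5)/8-.5+[185,145]
y=np.radians(o["tool_rot"][2]-90);R=np.array([[np.cos(y),-np.sin(y)],[np.sin(y),np.cos(y)]]);p=o["tool_pos"]
def go(lst,org,z0):
  for nm,px,l,z in lst:
    w=np.r_[org+R@(np.array(l)/1000),z0+z];m=ray("scene",[S(px)],z0+z)[0]
    print(nm,((proj("scene",w)[0]-[185,145]+.5)*8-.5).round(0),px,"err",(R.T@(m-w)[:2]*1000).round(1))
print("plate vs TCP")
go([("frontR",(338,400),(-5,-55),0),("backR",(365,390),(5,-55),0),("shoulder backR",(358,232),(5,-55),.078),("shoulder frontR",(326,237),(-5,-55),.078),("tab-29",(312,352),(-5,-29),0),("tab+3",(248,308),(-5,3),0),("left+35",(190,244),(-5,35),0)],p[:2],p[2]-.097)
print("stand vs (.4428,-.0335)")
go([("slab corner",(438,457),(26,-60),.008),("tray corner",(163,575),(-86,-60),.021),("wallback R top",(412,403),(15,-60),.035),("wall front +y top",(135,262),(-15,60),.035),("single pin top",(335,400),(0,-38),.030)],np.array([.4428,-.0335]),0)
T=lambda q:(np.array(q,float)-[520,0]+.5)/5-.5+[180,185]
print("top: panel -y end",R.T@(ray("top",[T((745,76))],p[2]-.019)[0][:2]-p[:2])*1000, "slab -y edge",R.T@(ray("top",[T((766,50)),T((750,240))],.012)[:,:2]-[.4428,-.0335]).T*1000)
E
```

```text
plate vs TCP
frontR [356. 404.] (338, 400) err [-3.7  5. ]
backR [381. 389.] (365, 390) err [-4.2  3. ]
shoulder backR [372. 220.] (358, 232) err [-6.5 -1.3]
shoulder frontR [346. 235.] (326, 237) err [-5.5  3.2]
tab-29 [309. 358.] (312, 352) err [2.4 1.5]
tab+3 [252. 303.] (248, 308) err [-2.3 -0.9]
left+35 [197. 250.] (190, 244) err [-0.1  3.8]
stand vs (.4428,-.0335)
slab corner [439. 451.] (438, 457) err [-1.7 -1.9]
tray corner [162. 589.] (163, 575) err [3.6 4.5]
wallback R top [410. 413.] (412, 403) err [3.1 3.1]
wall front +y top [129. 252.] (135, 262) err [-1.1 -5.4]
single pin top [335. 406.] (335, 400) err [1.6 2. ]
top: panel -y end [ -2.34608163 -55.85420078] slab -y edge [[ 18.64929203 -83.13086795]
 [-57.41848677 -55.02502685]]
```

Call:
step_arm(
  moves=[
    {"dp": [2,2,4],"dr": [0,0,0],"fingers": 1},
    {"dp": [0,0,5],"dr": [0,0,0],"fingers": 1},
    {"dp": [0,0,5],"dr": [0,0,0],"fingers": 1},
    {"dp": [0,0,4],"dr": [0,0,0],"fingers": 1},
    {"dp": [0,0,3],"dr": [0,0,0],"fingers": 1},
  ],
  squeeze=20,
)

```text
time_s: 9.15
tool_pos: [0.4454, -0.0336, 0.1259]
tool_rot: [-180.0, 0.0, 85.6]
force: [0.7, 0.3, -3.1]
grip_width: 0.0138
grasp_force: 20.0
```

Call:
step_arm(
  moves=[
    {"dp": [0,0,2],"dr": [0,0,0],"fingers": 1},
    {"dp": [0,0,2],"dr": [0,0,0],"fingers": 1},
    {"dp": [0,0,2],"dr": [0,0,0],"fingers": 1},
    {"dp": [0,0,1],"dr": [0,0,0],"fingers": 1},
    {"dp": [0,0,0],"dr": [0,0,0],"fingers": 1},
  ],
)

```text
time_s: 9.78
tool_pos: [0.4454, -0.0336, 0.1191]
tool_rot: [-180.0, 0.0, 85.6]
force: [-0.8, 0.3, -1.6]
grip_width: 0.0139
grasp_force: 20.0
```

Call:
step_arm(
  moves=[
    {"dp": [0,0,1],"dr": [0,0,0],"fingers": 1},
    {"dp": [0,0,2],"dr": [0,0,0],"fingers": 1},
    {"dp": [0,0,2],"dr": [0,0,0],"fingers": 1},
    {"dp": [0,0,1],"dr": [0,0,0],"fingers": 1},
    {"dp": [0,0,0],"dr": [0,0,0],"fingers": 1},
  ],
)

```text
time_s: 10.4
tool_pos: [0.4454, -0.0336, 0.1131]
tool_rot: [-180.0, 0.0, 85.6]
force: [-0.9, -0.4, -3.4]
grip_width: 0.014
grasp_force: 20.0
```

Call:
step_arm(
  moves=[
    {"dp": [0,0,2],"dr": [0,0,0],"fingers": 1},
    {"dp": [0,0,2],"dr": [0,0,0],"fingers": 1},
    {"dp": [0,0,2],"dr": [0,0,0],"fingers": 1},
    {"dp": [0,0,1],"dr": [0,0,0],"fingers": 1},
    {"dp": [0,0,0],"dr": [0,0,0],"fingers": 1},
  ],
  squeeze=15,
)

```text
time_s: 11.02
tool_pos: [0.4455, -0.0336, 0.1061]
tool_rot: [-180.0, 0.0, 85.6]
force: [-0.9, 0.8, -3.2]
grip_width: 0.0136
grasp_force: 15.0
```

Call:
step_arm(
  moves=[
    {"dp": [0,0,1],"dr": [0,0,0],"fingers": 1},
    {"dp": [0,0,1],"dr": [0,0,0],"fingers": 1},
    {"dp": [0,0,0],"dr": [0,0,0],"fingers": 1},
    {"dp": [0,0,0],"dr": [0,0,0],"fingers": 1},
    {"dp": [0,0,0],"dr": [0,0,0],"fingers": 1},
  ],
  squeeze=8,
)

```text
time_s: 11.65
tool_pos: [0.4465, -0.0337, 0.1054]
tool_rot: [179.9, -0.0, 85.6]
force: [-3.7, -0.4, 5.5]
grip_width: 0.014
grasp_force: 8.0
```

```bash
python3 - <<'E'
from h import *
o=env.get_obs();print(o["time_s"],o["tool_pos"],o["tool_rot"],o["force"],o["wrist_torque"])
im=env.read_camera("scene")[...,::-1]
cv2.imwrite("pics/s5.png",cv2.resize(im[145:220,175:260],None,fx=7,fy=7,interpolation=cv2.INTER_CUBIC))
E
```

```text
11.65 [ 0.44651027 -0.0336798   0.10540382] [ 1.79904878e+02 -3.15188515e-02  8.56344297e+01] [-3.6915493  -0.44708645  5.4558717 ] [-0.18682101  0.82259723 -0.08257572]
```

View pics/s5.png

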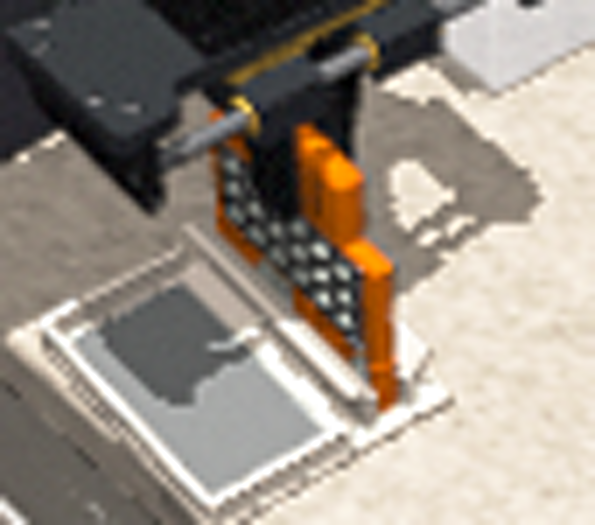

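The plate is down between the slot walls and has touched the floor (5.5 N at TCP z 0.105). Time to let go and back off.

Call:
step_arm(
  moves=[
    {"dp": [0,0,-1],"dr": [0,0,0],"fingers": 0.7},
    {"dp": [0,0,0],"dr": [0,0,0],"fingers": 0.5},
    {"dp": [0,0,0],"dr": [0,0,0],"fingers": 0.5},
    {"dp": [0,0,0],"dr": [0,0,0],"fingers": 0.5},
    {"dp": [0,0,-5],"dr": [0,0,0],"fingers": 0.5},
  ],
)

```text
time_s: 12.32
tool_pos: [0.4452, -0.0336, 0.1101]
tool_rot: [-180.0, 0.0, 85.6]
force: [-1.1, 0.4, -0.9]
grip_width: 0.043
grasp_force: 0.0
```

Call:
step_arm(
  moves=[
    {"dp": [0,0,-20],"dr": [0,0,0],"fingers": 0.5},
    {"dp": [0,0,-30],"dr": [0,0,0],"fingers": 0.5},
    {"dp": [0,0,-30],"dr": [0,0,0],"fingers": 0.5},
    {"dp": [0,0,-30],"dr": [0,0,0],"fingers": 0.5},
    {"dp": [0,0,-20],"dr": [0,0,0],"fingers": 0.5},
  ],
)

```text
time_s: 12.95
tool_pos: [0.446, -0.0336, 0.2421]
tool_rot: [179.9, -0.1, 85.6]
force: [0.8, 0.6, 0.8]
grip_width: 0.0437
grasp_force: 0.0
```

Call:
step_arm(
  moves=[
    {"dp": [40,0,0],"dr": [0,0,0],"fingers": 0.5},
    {"dp": [40,0,0],"dr": [0,0,0],"fingers": 0.5},
    {"dp": [40,0,0],"dr": [0,0,0],"fingers": 0.5},
    {"dp": [40,0,0],"dr": [0,0,0],"fingers": 0.5},
    {"dp": [0,0,0],"dr": [0,0,0],"fingers": 0.5},
  ],
)

```text
time_s: 13.58
tool_pos: [0.4573, 0.1293, 0.2403]
tool_rot: [180.0, 0.0, 86.0]
force: [-0.6, -0.4, 1.0]
grip_width: 0.0437
grasp_force: 0.0
```

```bash
python3 - <<'E'
from h import *
o=env.get_obs();print(o["time_s"],o["tool_pos"],o["force"])
im=env.read_camera("scene")[...,::-1];t=env.read_camera("top")[...,::-1]
a=cv2.resize(im[145:295,175:350],None,fx=3,fy=3,interpolation=cv2.INTER_CUBIC)
b=cv2.resize(t[185:240,180:235],None,fx=5,fy=5,interpolation=cv2.INTER_CUBIC)
b=cv2.copyMakeBorder(b,0,450-b.shape[0],0,0,cv2.BORDER_CONSTANT)
cv2.imwrite("pics/s6.png",np.hstack([a,b]))
hs=cv2.cvtColor(t,cv2.COLOR_BGR2HSV);k=cv2.inRange(hs,(5,110,60),(22,255,255));k[:185]=0;k[240:]=0;k[:,:180]=0;k[:,240:]=0
r=cv2.minAreaRect(np.argwhere(k)[:,::-1].astype(np.float32));print(r,ray("top",[r[0]],.1))
E
```

```text
13.575 [0.4572841  0.12934895 0.24025639] [-0.60874488 -0.35701901  1.04276437]
((202.54525756835938, 198.04978942871094), (43.23672866821289, 6.040773868560791), 2.7263107299804688) [[ 0.44398832 -0.03405242  0.1       ]]
```

View pics/s6.png

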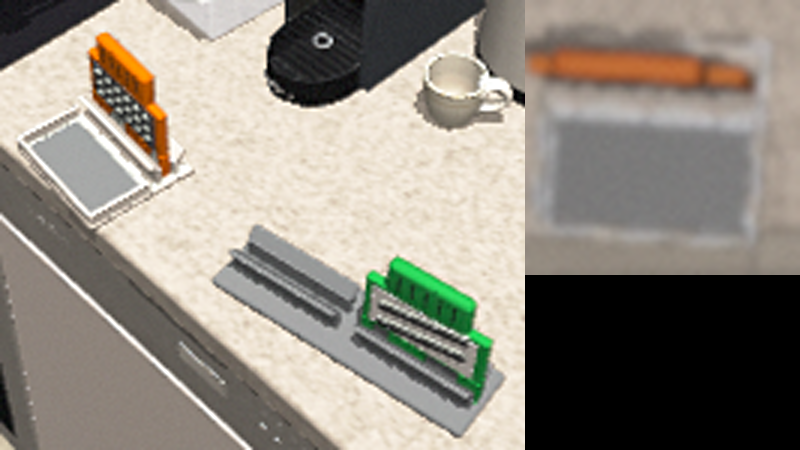

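The orange plate stands upright and fully down in the stand, with its dark coarse side to the tray. The green plate is still in the rack, and the arm is clear of everything.

```bash
python3 -c "
from cell import env
print(env.sign_off())"
```

```text
the job is handed in; nothing more can be done
None
```

I handed the job in after about 13.6 s of robot time: the last pictures show the orange plate upright and fully down in the white stand, coarse side to the tray and released, and the green plate still standing in the rack; sign-off gave no verdict.

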